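Release the contact grill's plate and catch it

TASK

The contact grill is cold and I want to wash its lower plate. With one fingertip press the release pad at the grill's front right corner and keep it down, so that the plate springs up off its seat and slides towards you past the open catch; stop it with the other finger before its front lip passes the front edge of the grill. Do not lift the plate or disturb the things standing around, and finish while still holding the plate back with the finger, so that I can take it out.

Things in the scene. Friction and masses are not known exactly. Their poses are not given: they have to be found in the camera images.
- grill: contact grill, lid already open; base 300 mm wide (y), x from -160 (front edge, towards the robot) to +130. Origin: underside, on its middle line; x to its back, y to its left, z up. Front deck x -160 to -112 is 30 mm high, with a small fixed dial at its left, then a sill 57 mm high, then the plate between steel cheeks. Lid stands at x +85 to +160, 365 mm high.
- release (a joint): release rocker (rad): 0 at rest, springs back when let go; grows as the pad is pressed down (about 0.054 m of pad travel per rad). It frees the plate at about 0.085 (4.5 mm), ends at 0.16 (8.5 mm); about 2 N to start, 4 N where it frees the plate, up to 10 N at the end.
- release_pad (a point): centre of the top face of the black release pad, on the front deck at the right corner (grill frame x -142, y -130, z 50 mm at rest, 41 fully down), 26 mm (x) by 28 mm (y). It lies 35 mm to the right of the plate's edge and 40 mm before its lip: a finger on the pad does not stop the plate, one 50 to 100 mm to the left of it, at the same height, does.
- plate: the lower grilling plate, dark ribbed metal, 0.8 kg, 185 mm deep, y -95 to +95 in the grill's frame, front lip 20 mm high. Origin: middle of its lower front edge; x runs back up its 10 degree slope, y left, z square to it. Freed, it springs up 10 mm, then slides forward down the slope by itself at about 35 mm/s, pushing with about 1.3 N; sprung clips keep it at that height.
- plate_slide (a joint): how far the plate has slid forward down the slope (m): 0 seated; at 0.060 its lip passes the front edge of the grill; stop at 0.10.
- plate_lip (a point): middle of the front face of the plate's lip, half-way up its 20 mm. In the grill's frame, seated: x -102, y 0, z 62 mm; popped up: z 72 mm, then 1.7 mm lower for each 10 mm slid.
- salt_shaker: glass salt shaker, 44 mm wide, 90 mm tall, beside the grill, left or right; origin under its centre. Leave it.
- honey_jar: honey jar with a red lid, 60 mm wide, 86 mm tall, beside the grill, left or right; origin under its centre. Leave it.
- mug: striped mug, 84 mm wide, 91 mm tall, with a handle, on the draining board (8 mm high) to the right; origin under its centre. Leave it.

How it is judged:
By the outcome, as a careful person would: the job done as asked, in the order asked, and still so for the second after the job is handed in, while the arm keeps its last pose, push and grip.
It also fails if it takes over 38 s, if anything falls off the work surface, if the arm or the gripper's body presses on something with over 40 N, if the wrist force passes 120 N, or if a joint passes its speed limit or range.

ROBOT

A 6-joint arm with a two-finger parallel gripper is mounted at the origin on a cart in front of the work surface, level with it; the furniture and walls round the work are solid. World frame = base frame: x ahead of the robot, y to its left, z up, the work surface at z = 0. Lengths are in m, angles in rad, forces in N, time in s.
With the tool pointing down it reaches from about 0.35 to 0.8 m from the base axis. Payload 7.3 kg.
Tool frame: the origin (TCP) lies between the finger pads; the fingertips stand 25 mm ahead of it and the grasp point (between the pads) lies 6 mm ahead of it (r.tip_extent is the distance from the TCP to the fingertips, in m); z points along the fingers, y is the direction in which the jaws open and shut (so a half turn about z gives the same grasp; the last joint's range is limited). The gripper opens to 85 mm and grips with 20 to 120 N. Pads are 22 mm wide; open, the fingers measure 114 mm over their backs; the gripper's body (76 mm by 85 mm) begins 54 mm behind the grasp point. The pads swing forward as they close: fully open they stand 13 mm farther back than shut.
Start: joints at [1.146, 0.342, 1.524, -0, 1.275, -0.146], TCP at [0.144, 0.505, 0.229] pointing down, gripper open.
Joint ranges: [-2.53, 2.53], [-0.77, 2.02], [0.04, 2.7], [-1, 4.14], [0.28, 2.66], [-3.11, 3.11]. Speed limits (rad/s): [2.57, 2.57, 3.14, 3.14, 3.14, 3.14].

INTERFACE

Orientations are given as a unit quaternion [x, y, z, w].
In Python, from workcell import r, command_gripper, optics gives the robot as it stands. The module is installed in compiled form; this text tells all that it offers. Calls block until the motion is done:
- r.reach(position, orientation): joint-space move of the TCP to a pose.
- r.move_straight(position, orientation=None, speed=0.15, max_force=None): straight line of the TCP; orientation=None keeps the orientation; speed is the mean speed in m/s. With max_force (N) it stops when the force on the tool has changed by that much, and returns True; else False.
- r.movej(angles): joint-space move.
- command_gripper(opening, force=None): finger opening in m; force is the grip in N (None keeps the last); returns when the fingers have stopped.
- r.hold(seconds).
- r.solve_ik(position, orientation): joint angles nearest the present ones, or None.
- r.read_state(): the state.
- optics.get_image(name): name is "side" or "top" or "wrist"; returns (picture, depth): 384x512x3 uint8, red, green, blue; 384x512 float32, m along the optical axis (not along the pixel's ray), 0 where there is no reading.
- optics.camera_model(name): a dict with "K" (3x3 intrinsics, pixels), "R" (3x3) and "t" (3): a world point X has camera coordinates R X + t; the wrist camera has in their place "tool_from_camera" (4x4, takes a point from camera to tool coordinates, whose origin is the TCP and whose axes are the flange's). Camera axes: x right, y down, z forward; pixel columns grow to the right and rows downward; lengths in m; the calibration is good to about 2 mm. A picture is of the moment at which its call begins: read the wrist's pose just before it. camera_model takes no time and is no camera call.
A pose or a line that the arm cannot do raises r.PlanningError and nothing moves.
- r.finish_job(): hands the job in, once; it reports no verdict.
The state is a dict: "time_s": time; "joint_positions": joint angles; "dq": joint speeds; "tau": joint torques, N m; "eef_pos": TCP position; "eef_rot": TCP orientation; "contact_force": force on the tool from outside, world axes, zero at the start; "torque": the same for the moment, N m; "grip_width": finger opening in m.
Only numpy, scipy, OpenCV 4.12 (cv2) and the standard library are available. Lean on these libraries where they do the work, as an engineer would, in place of code of your own. Each camera call takes 0.05 s, during which the arm holds its last target.

## Working session

There is one attempt and no reset: what is moved stays moved. The work goes in short steps, each a Python script; the robot and the scene stay as the last script left them, time stands still between calls to the robot, and variables do not carry over. Pictures are saved under pics/ and viewed, and the job is handed in when it is done.

```bash
mkdir -p pics; python3 - <<'E'
from workcell import r, optics
import cv2,numpy as np
s=r.read_state(); print(s['time_s'],s['eef_pos'],s['eef_rot'],r.tip_extent,s['grip_width'])
for n in ['top','side']:
    im,d=optics.get_image(n); cv2.imwrite(f'pics/{n}0.png',im[:,:,::-1]); np.save(f'pics/{n}0.npy',d)
    m=optics.camera_model(n); print(n,m['K'],m['R'],m['t'])
print(optics.camera_model('wrist'))
E
```

```text
0.0 [0.14428378 0.50437459 0.22863157] [ 1.38932965e-01  9.90301502e-01 -7.22316194e-04 -2.10038005e-04] 0.025 0.08537101114058615
top [[438.3068775    0.         256.67493339]
 [  0.         438.3068775  195.96642013]
 [  0.           0.           1.        ]] [[-0.42212145 -0.90647463  0.01082771]
 [-0.81469655  0.3740902  -0.44308696]
 [ 0.39759655 -0.1958578  -0.89641324]] [0.13570545 0.50964953 1.11518955]
side [[413.72052292   0.         261.84545163]
 [  0.         413.72052292 186.05895567]
 [  0.           0.           1.        ]] [[ 0.98951744 -0.14373797  0.0139507 ]
 [-0.06626042 -0.53772551 -0.84051224]
 [ 0.12831517  0.83077715 -0.54161291]] [-0.55860512  0.04663778  1.34876922]
{'K': array([[278.39999597,   0.        , 252.58755728],
       [  0.        , 278.39999597, 196.54846104],
       [  0.        ,   0.        ,   1.        ]]), 'tool_from_camera': array([[ 6.66923080e-06, -9.48609799e-01, -3.16448176e-01,
         8.20388902e-02],
       [ 9.99999948e-01,  1.08299920e-04, -3.03573040e-04,
        -2.15988841e-04],
       [ 3.22243673e-04, -3.16448158e-01,  9.48609751e-01,
        -1.43151085e-01],
       [ 0.00000000e+00,  0.00000000e+00,  0.00000000e+00,
         1.00000000e+00]])}
```

View pics/top0.png

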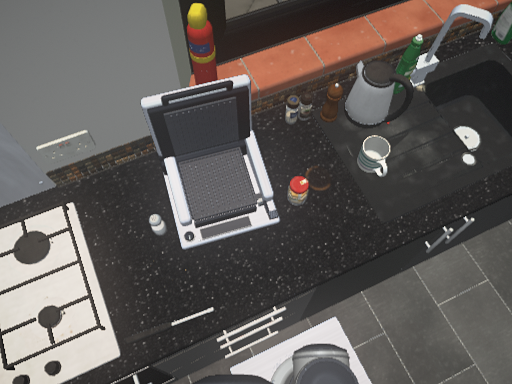

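View pics/side0.png

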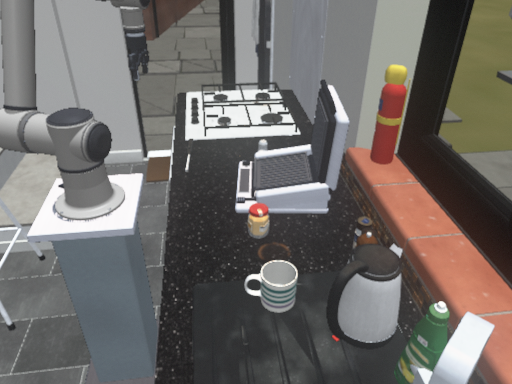

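The top view shows the grill at the centre: release pad near (273,213), dial near (188,236), salt shaker (157,223), honey jar (298,188). I'll enlarge it and fit the grill pose.

```bash
cat > h.py <<'E'
import numpy as np,cv2
from workcell import r,optics
def unproj(n,d,u,v):
    m=optics.camera_model(n);K=m['K'];z=d[v,u]
    c=np.stack([(u-K[0,2])/K[0,0]*z,(v-K[1,2])/K[1,1]*z,z],-1)
    return (c-m['t'])@m['R']
def ray(n,u,v,z):
    m=optics.camera_model(n);K=m['K']
    d=m['R'].T@np.array([(u-K[0,2])/K[0,0],(v-K[1,2])/K[1,1],1]);o=-m['R'].T@m['t']
    return o+d*(z-o[2])/d[2]
E
python3 - <<'E'
from h import *
im=cv2.imread('pics/top0.png');c=im[120:260,130:310];cv2.imwrite('pics/topz.png',cv2.resize(c,None,fx=4.2,fy=4.2,interpolation=cv2.INTER_CUBIC))
im=cv2.imread('pics/side0.png');c=im[130:250,220:370];cv2.imwrite('pics/sidez.png',cv2.resize(c,None,fx=5,fy=5,interpolation=cv2.INTER_CUBIC))
d=np.load('pics/top0.npy')
u,v=np.meshgrid(np.arange(512),np.arange(384));P=unproj('top',d,u,v)
for p in [(188,236),(273,213),(215,190),(185,244),(276,217),(230,226),(160,230),(298,188),(240,245)]: print(p,P[p[1],p[0]].round(3))
E
```

```text
(188, 236) [0.519 0.126 0.044]
(273, 213) [ 0.479 -0.126  0.05 ]
(215, 190) [0.608 0.003 0.074]
(185, 244) [0.504 0.142 0.031]
(276, 217) [ 0.466 -0.129  0.044]
(230, 226) [0.503 0.002 0.027]
(160, 230) [0.575 0.193 0.033]
(298, 188) [ 0.506 -0.218  0.089]
(240, 245) [ 0.445 -0.003  0.004]
```

View pics/topz.png

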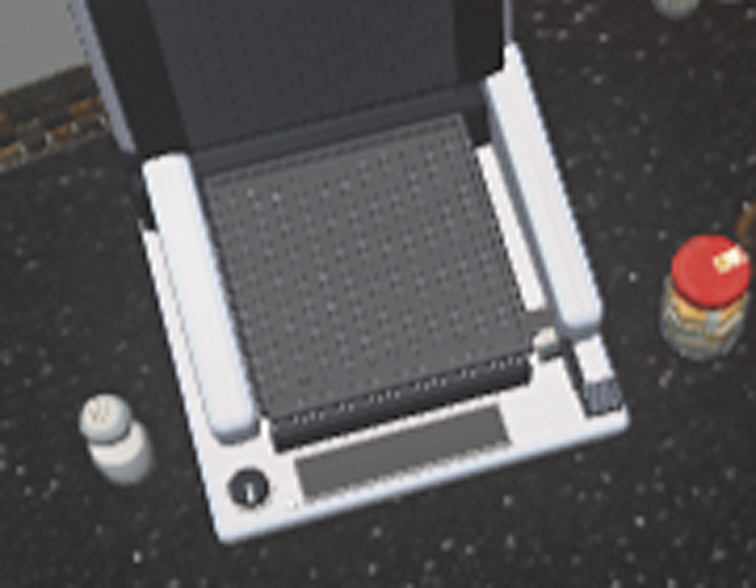

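View pics/sidez.png

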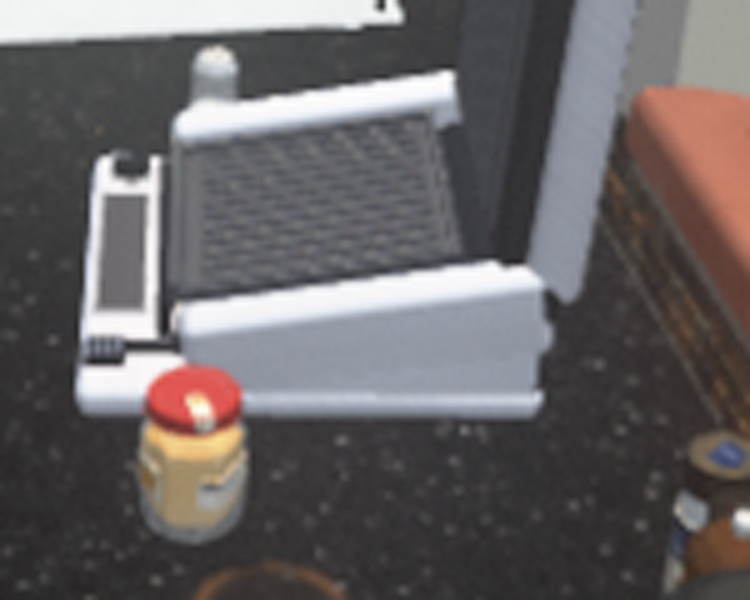

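```bash
python3 - <<'E'
from h import *
d=np.load('pics/top0.npy');im=cv2.imread('pics/top0.png')
u,v=np.meshgrid(np.arange(512),np.arange(384));P=unproj('top',d,u,v)
roi=(u>165)&(u<290)&(v>130)&(v<255)
deck=roi&(abs(P[...,2]-.03)<.004)&(P[...,0]<.54)&(im.min(-1)>140)
Q=P[deck];print(len(Q),Q.min(0),Q.max(0))
box=cv2.minAreaRect((Q[:,:2]*1000).astype(np.float32));print(box,cv2.boxPoints(box))
for n,u_,v_ in [('L',182.9,248.6),('R',279.5,221.2)]: print(n,ray('top',u_,v_,.025))
# front edge fit
b=[];
for y in np.arange(-.12,.14,.01):
    q=Q[abs(Q[:,1]-y)<.005]
    if len(q): b.append((y,q[:,0].min()))
b=np.array(b);p=np.polyfit(b[:,0],b[:,1],1);print(p,np.degrees(np.arctan(p[0])))
# pad
dark=roi&(im.max(-1)<130)&(abs(P[...,2]-.05)<.006)&(P[...,1]<-.1)&(P[...,0]<.51)
q=P[dark];print('pad',len(q),q.mean(0),q.min(0),q.max(0))
# side view check
print('side',[ray('side',220+x/5,130+y/5,.05) for x,y in [(105,348)]])
# cheeks z by x
for y0 in(-.12,.12):
  for x0 in np.arange(.5,.72,.02):
    q=P[roi&(abs(P[...,0]-x0)<.01)&(abs(P[...,1]-y0)<.02)]
    if len(q):print(y0,round(x0,2),q[:,2].max().round(3),end=' | ')
# plate side edges
pl=roi&(im.max(-1)<130)&(P[...,2]>.06)&(P[...,2]<.115)&(P[...,0]<.72)&(P[...,0]>.5)&(abs(P[...,1])<.11)
q=P[pl];print('\nplate',cv2.minAreaRect((q[:,:2]*1000).astype(np.float32)))
E
```

```text
801 [ 0.45969665 -0.14733421  0.02600604] [0.53991361 0.15346275 0.0339883 ]
((511.5676574707031, 4.0312347412109375), (296.1650695800781, 71.84227752685547), 82.828125) [[ 457.44    -138.4081 ]
 [ 528.7202  -147.37733]
 [ 565.6953   146.47057]
 [ 494.4151   155.4398 ]]
L [0.49640427 0.15284445 0.025     ]
R [ 0.45687137 -0.13750874  0.025     ]
[0.13774081 0.47793664] 7.842617663888626
pad 68 [ 0.48250705 -0.12083565  0.04946822] [ 0.4639218  -0.13695367  0.04407187] [ 0.50948006 -0.10937201  0.05590777]
side [array([ 0.48017166, -0.12830135,  0.05      ])]
-0.12 0.5 0.051 | -0.12 0.52 0.078 | -0.12 0.54 0.086 | -0.12 0.56 0.09 | -0.12 0.58 0.091 | -0.12 0.6 0.095 | -0.12 0.62 0.097 | -0.12 0.64 0.101 | -0.12 0.66 0.103 | -0.12 0.68 0.103 | -0.12 0.7 0.103 | 0.12 0.5 0.044 | 0.12 0.52 0.048 | 0.12 0.54 0.066 | 0.12 0.56 0.084 | 0.12 0.58 0.086 | 0.12 0.6 0.092 | 0.12 0.62 0.092 | 0.12 0.64 0.099 | 0.12 0.66 0.102 | 0.12 0.68 0.104 | 0.12 0.7 0.112 | 
plate ((620.0465698242188, -2.8464431762695312), (213.65611267089844, 200.68466186523438), 89.44342041015625)
```

Pose: yaw ≈ −7.8°, origin ≈ (0.635, −0.014). Pad from the pose (0.477, −0.124) agrees with the direct readings (0.479/0.480, −0.126/−0.128, z 0.050). Next I hover above it and check.

```bash
cat >> h.py <<'E'
yaw=np.radians(-7.8);gx=np.array([np.cos(yaw),np.sin(yaw),0]);gy=np.array([-np.sin(yaw),np.cos(yaw),0])
a=np.radians(90-3.9);Q0=[np.cos(a),np.sin(a),0,0]
pad=np.array([.479,-.126,0]);C=pad+.0447*gy
def at(z): return (C+[0,0,z]).tolist()
def st():
    s=r.read_state();print(round(s['time_s'],2),s['eef_pos'].round(4),'F',np.round(s['contact_force'],2),'w',round(s['grip_width'],4));return s
E
python3 - <<'E'
from h import *
r.reach(at(.22),Q0);command_gripper(.075);r.move_straight(at(.095),speed=.1)
s=st();
for n in ['side','wrist','top']:
    im,d=optics.get_image(n);cv2.imwrite(f'pics/{n}1.png',im[:,:,::-1]);np.save(f'pics/{n}1.npy',d)
im=cv2.imread('pics/side1.png')[130:250,200:350];cv2.imwrite('pics/side1z.png',cv2.resize(im,None,fx=5,fy=5,interpolation=cv2.INTER_CUBIC))
E
```

```text
Traceback (most recent call last):
NameError: name 'command_gripper' is not defined
```

```bash
sed -i 's/import r,optics/import r,optics,command_gripper/' h.py
python3 - <<'E'
from h import *
st();command_gripper(.075);r.move_straight(at(.095),speed=.1)
s=st();
for n in ['side','wrist']:
    im,d=optics.get_image(n);cv2.imwrite(f'pics/{n}1.png',im[:,:,::-1]);np.save(f'pics/{n}1.npy',d)
im=cv2.imread('pics/side1.png')[130:250,200:350];cv2.imwrite('pics/side1z.png',cv2.resize(im,None,fx=5,fy=5,interpolation=cv2.INTER_CUBIC))
E
```

```text
2.51 [ 0.4852 -0.081   0.22  ] F [ 0.26 -0.24 -0.22] w 0.0857
4.17 [ 0.4855 -0.0818  0.0955] F [-0.47 -0.19  0.56] w 0.0748
```

View pics/side1z.png

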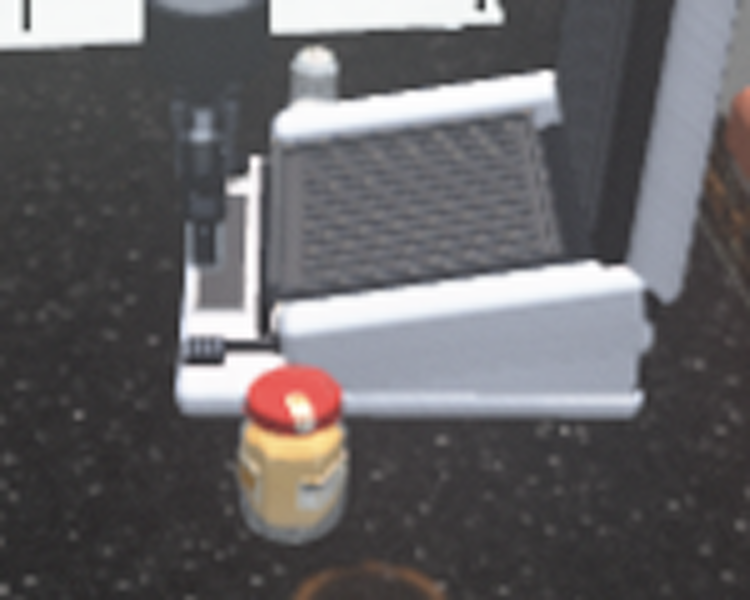

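View pics/wrist1.png

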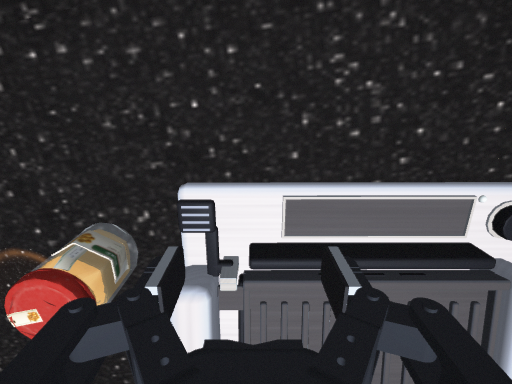

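```bash
cat >> h.py <<'E'
from scipy.spatial.transform import Rotation as Ro
def wray(s,u,v,z):
    m=optics.camera_model('wrist');K=m['K'];T=m['tool_from_camera'];R=Ro.from_quat(s['eef_rot']).as_matrix()
    d=R@T[:3,:3]@np.array([(u-K[0,2])/K[0,0],(v-K[1,2])/K[1,1],1]);o=R@T[:3,3]+s['eef_pos']
    return o+d*(z-o[2])/d[2]
E
python3 - <<'E'
from h import *
s=r.read_state()
print('quat',s['eef_rot'],Q0)
print('pad by wrist',wray(s,197,215,.05),'corners',wray(s,180,201,.05),wray(s,214,232,.05))
print('tip R expected',s['eef_pos']-.0447*gy, 'seen side', [ray('side',241,183,z) for z in (.065,.07,.075)])
for z in (.065,.07,.075): print('tips wrist (inner top-end) R',wray(s,177,248,z),'L',wray(s,330,248,z), wray(s,152,293,z))
print('front corner L/R deck',wray(s,180,188,.03))
im=cv2.imread('pics/wrist1.png')[180:340,100:420];cv2.imwrite('pics/w1z.png',cv2.resize(im,None,fx=2.5,fy=2.5,interpolation=cv2.INTER_CUBIC))
E
```

```text
quat [ 6.80188017e-02  9.97683871e-01 -1.48196353e-04  5.60921377e-04] [np.float64(0.06801529066524821), np.float64(0.9976842788356053), 0, 0]
pad by wrist [ 0.47504994 -0.12159043  0.05      ] corners [ 0.46274229 -0.13153775  0.05      ] [ 0.49020751 -0.11173577  0.05      ]
tip R expected [ 0.47933556 -0.12610628  0.09553983] seen side [array([ 0.48769762, -0.05669045,  0.065     ]), array([ 0.4869613, -0.0645434,  0.07     ]), array([ 0.48622499, -0.07239635,  0.075     ])]
tips wrist (inner top-end) R [ 0.49199853 -0.136394    0.065     ] L [ 0.50652263 -0.03013682  0.065     ] [ 0.52632835 -0.16314922  0.065     ]
tips wrist (inner top-end) R [ 0.48946174 -0.13450333  0.07      ] L [ 0.50356752 -0.03130659  0.07      ] [ 0.5228028  -0.16048795  0.07      ]
tips wrist (inner top-end) R [ 0.48692496 -0.13261267  0.075     ] L [ 0.50061241 -0.03247635  0.075     ] [ 0.51927724 -0.15782668  0.075     ]
front corner L/R deck [ 0.45841913 -0.13563635  0.03      ]
```

View pics/w1z.png

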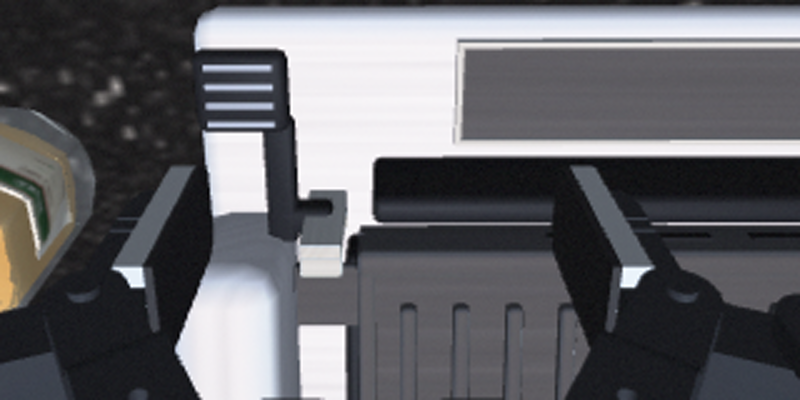

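```bash
python3 - <<'E'
from h import *
d=np.load('pics/wrist1.npy');m=optics.camera_model('wrist');K=m['K'];T=m['tool_from_camera']
u,v=np.meshgrid(np.arange(512),np.arange(384))
c=np.stack([(u-K[0,2])/K[0,0]*d,(v-K[1,2])/K[1,1]*d,d],-1)@T[:3,:3].T+T[:3,3]
for p in [(172,250),(165,265),(155,285),(180,255),(182,270),(170,290),(197,215),(333,250),(340,262),(326,256),(327,265)]: print(p,d[p[1],p[0]].round(4),c[p[1],p[0]].round(4))
q=c[(d>0)&(d<.2)&(abs(c[...,1])<.07)&(c[...,2]>0)&(c[...,2]<.03)];
for lo in np.arange(-.0,.034,.004):
  k=q[(q[:,2]>=lo)&(q[:,2]<lo+.004)]
  for sgn in(-1,1):
    kk=k[k[:,1]*sgn>0]
    if len(kk): print(round(lo,3),len(kk),kk.min(0).round(4),kk.max(0).round(4))
E
```

```text
(172, 250) 0.1407 [ 0.0119 -0.0409 -0.0182]
(165, 265) 0.1283 [ 0.0116 -0.0405 -0.0315]
(155, 285) 0.1137 [ 0.0118 -0.04   -0.0467]
(180, 255) 0.1437 [ 0.008  -0.0376 -0.0164]
(182, 270) 0.1476 [-0.0016 -0.0376 -0.0154]
(170, 290) 0.1266 [ 0.0017 -0.0377 -0.0365]
(197, 215) 0.2036 [ 0.0048 -0.0408  0.0457]
(333, 250) 0.1415 [ 0.0115  0.0407 -0.0175]
(340, 262) 0.131 [ 0.0114  0.041  -0.0286]
(326, 256) 0.1418 [ 0.0085  0.0372 -0.0182]
(327, 265) 0.1404 [ 0.0049  0.0374 -0.0209]
0.008 2 [-0.0842 -0.0444  0.0119] [-0.0841 -0.0407  0.0119]
0.012 334 [-0.0836 -0.0556  0.0122] [-0.061  -0.0371  0.016 ]
0.016 735 [-0.0721 -0.0586  0.016 ] [-0.0472 -0.0328  0.02  ]
0.02 375 [-0.0599 -0.0562  0.02  ] [-0.036  -0.0006  0.024 ]
0.02 581 [-0.0438  0.0001  0.0212] [-0.0355  0.0504  0.024 ]
0.024 74 [-0.0474 -0.0513  0.024 ] [-0.0358 -0.0006  0.0276]
0.024 288 [-0.0424  0.0001  0.024 ] [-0.0355  0.0491  0.028 ]
0.028 2 [-0.0367  0.0123  0.028 ] [-0.0367  0.0332  0.0281]
```

```bash
python3 - <<'E'
from h import *
d=np.load('pics/side1.npy');im=cv2.imread('pics/side1.png')
u,v=np.meshgrid(np.arange(512),np.arange(384));P=unproj('side',d,u,v)
C0=np.array([.4855,-.0818,.0955]);R=Ro.from_quat([.068,.9977,0,0]).as_matrix()
T=(P-C0)@R
for uu in (237,239,241,243): print(uu,[(vv,T[vv,uu].round(3).tolist()) for vv in range(150,192,5)])
cv2.imwrite('pics/side1y.png',cv2.resize(im[40:210,170:310],None,fx=4,fy=3.5,interpolation=cv2.INTER_CUBIC))
im=cv2.imread('pics/wrist1.png');g=np.clip(im.astype(float)*2.2,0,255).astype(np.uint8);cv2.imwrite('pics/w1b.png',cv2.resize(g,(768,576)))
E
```

```text
237 [(150, [0.008, -0.04, -0.123]), (155, [0.009, -0.041, -0.108]), (160, [0.007, -0.071, -0.108]), (165, [0.008, -0.071, -0.091]), (170, [0.008, -0.071, -0.074]), (175, [0.01, -0.045, -0.042]), (180, [0.01, -0.043, -0.023]), (185, [0.017, 0.074, 0.07]), (190, [0.016, 0.044, 0.07])]
239 [(150, [0.003, -0.04, -0.123]), (155, [0.002, -0.052, -0.113]), (160, [0.002, -0.069, -0.107]), (165, [0.002, -0.068, -0.09]), (170, [0.003, -0.055, -0.065]), (175, [0.003, -0.051, -0.046]), (180, [0.004, -0.052, -0.029]), (185, [0.01, 0.063, 0.062]), (190, [0.008, 0.032, 0.062])]
241 [(150, [-0.003, -0.04, -0.124]), (155, [-0.003, -0.053, -0.114]), (160, [-0.004, -0.072, -0.108]), (165, [-0.003, -0.066, -0.089]), (170, [-0.003, -0.054, -0.065]), (175, [-0.002, -0.052, -0.046]), (180, [-0.002, -0.053, -0.03]), (185, [0.003, 0.069, 0.066]), (190, [0.002, 0.036, 0.065])]
243 [(150, [-0.009, -0.033, -0.12]), (155, [-0.009, -0.043, -0.109]), (160, [-0.01, -0.069, -0.107]), (165, [-0.009, -0.073, -0.093]), (170, [-0.009, -0.071, -0.075]), (175, [-0.008, -0.044, -0.042]), (180, [-0.008, -0.045, -0.025]), (185, [-0.004, 0.062, 0.062]), (190, [-0.005, 0.035, 0.064])]
```

View pics/side1y.png

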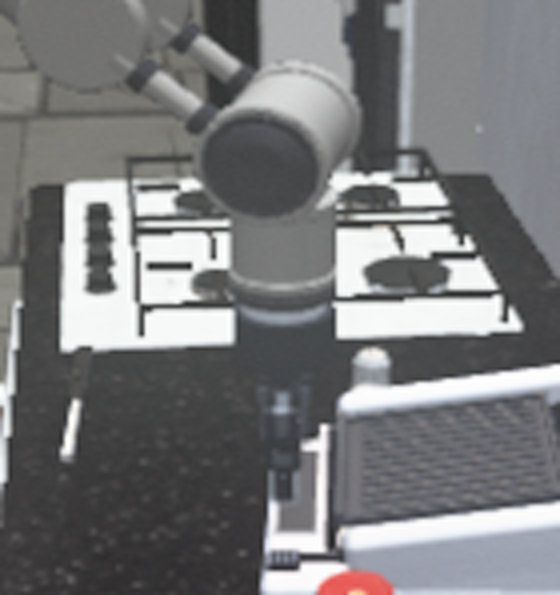

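View pics/w1b.png

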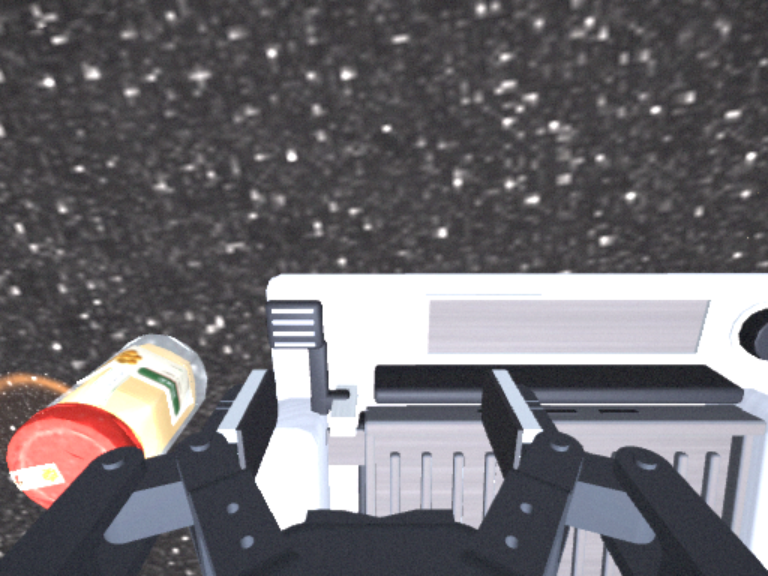

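Both cameras put the open fingertips at tool z ≈ −0.014, not +0.025, which is odd. So I find the pad by guarded contact rather than trusting the number.

```bash
sed -i 's/^pad=.*/pad=np.array([.477,-.1245,0]);C=pad+.041*gy/' h.py
python3 - <<'E'
from h import *
st();r.move_straight(at(.085),speed=.06);st()
print(r.move_straight(at(.03),speed=.02,max_force=2.0));st()
im,d=optics.get_image('side');cv2.imwrite('pics/side2z.png',cv2.resize(im[130:250,200:350,::-1],None,fx=5,fy=5,interpolation=cv2.INTER_CUBIC))
im,d=optics.get_image('wrist');cv2.imwrite('pics/w2.png',im[:,:,::-1])
E
```

```text
4.28 [ 0.4854 -0.0818  0.0955] F [-0.17  0.01 -0.61] w 0.075
4.6 [ 0.4821 -0.0839  0.0845] F [ 0.13 -0.41 -0.54] w 0.0754
True
6.65 [ 0.4823 -0.0838  0.0378] F [ 0.01 -0.82  4.39] w 0.0749
```

View pics/side2z.png

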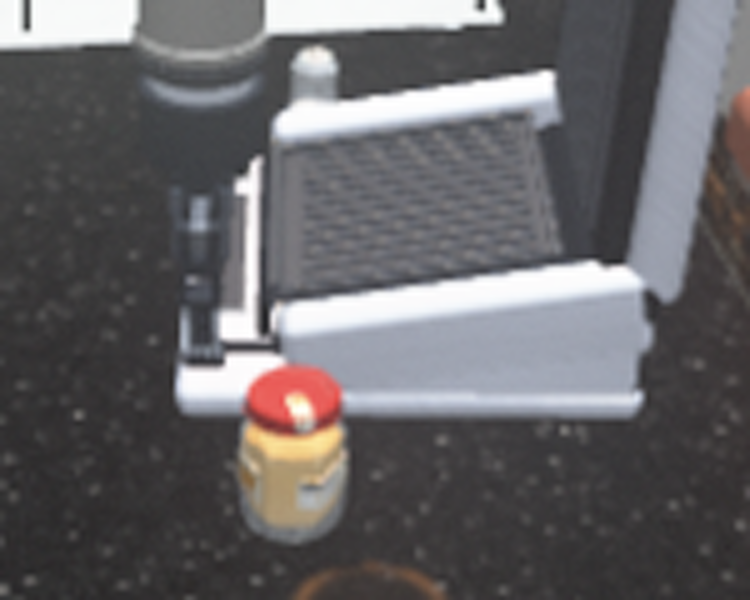

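View pics/w2.png

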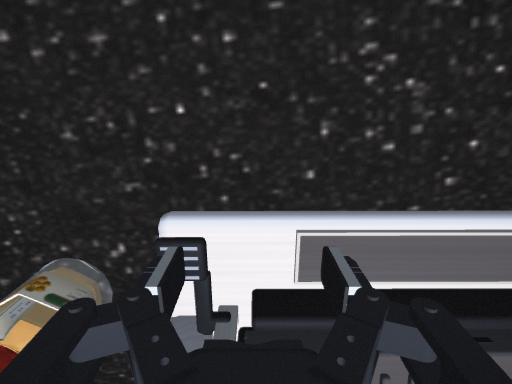

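Contact at TCP z ≈ 0.038, with the right fingertip on the pad (wrist view: pad columns 158–207, finger tip ~(178,250)) and the left finger over the deck in front of the lip. Now press.

```bash
python3 - <<'E'
from h import *
print(r.move_straight(at(.0305),speed=.02,max_force=12));st()
for i in range(4): r.hold(.4);st()
im,d=optics.get_image('side');np.save('pics/side3.npy',d);cv2.imwrite('pics/side3.png',im[:,:,::-1]);cv2.imwrite('pics/side3z.png',cv2.resize(im[130:250,200:350,::-1],None,fx=5,fy=5,interpolation=cv2.INTER_CUBIC))
im,d=optics.get_image('wrist');np.save('pics/w3.npy',d);cv2.imwrite('pics/w3.png',im[:,:,::-1])
E
```

```text
True
7.17 [ 0.4801 -0.0835  0.0304] F [-1.68  0.46 10.28] w 0.075
7.57 [ 0.4801 -0.0835  0.0305] F [-2.47  0.33  8.78] w 0.075
7.97 [ 0.48   -0.0835  0.0305] F [-2.12  1.01  7.98] w 0.0753
8.37 [ 0.4801 -0.0835  0.0305] F [-2.39 -0.5   7.47] w 0.0751
8.77 [ 0.4801 -0.0835  0.0305] F [-2.98 -0.53  7.73] w 0.0749
```

View pics/side3z.png

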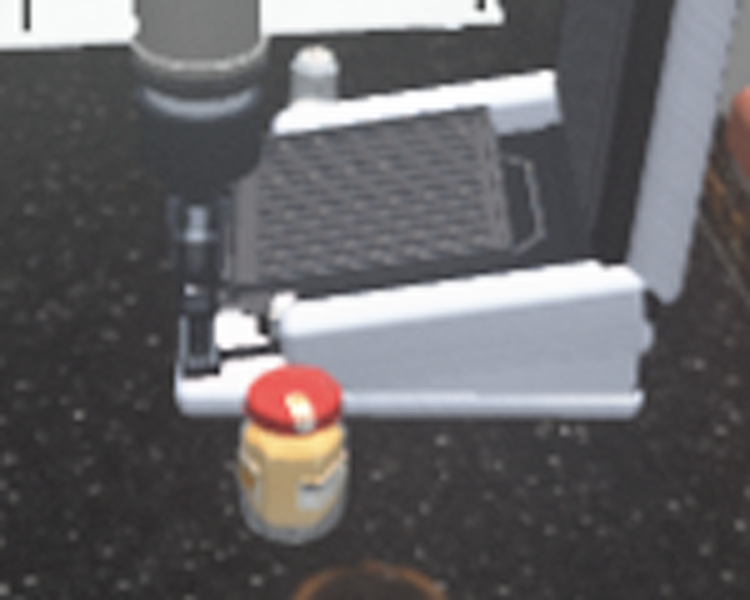

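View pics/w3.png

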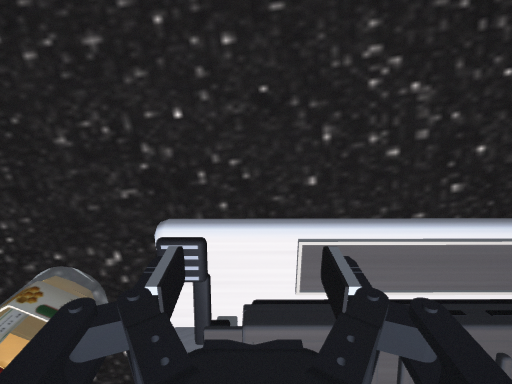

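```bash
python3 - <<'E'
from h import *
O=np.array([.477,-.1245,0])+.142*gx+.13*gy; print('origin',O)
def G(P): return np.stack([(P-O)@gx,(P-O)@gy,P[...,2]],-1)
s=st()
u,v=np.meshgrid(np.arange(512),np.arange(384))
d=np.load('pics/w3.npy');m=optics.camera_model('wrist');K=m['K'];T=m['tool_from_camera']
R=Ro.from_quat(s['eef_rot']).as_matrix()
c=np.stack([(u-K[0,2])/K[0,0]*d,(v-K[1,2])/K[1,1]*d,d],-1)@T[:3,:3].T+T[:3,3]
g=G(c@R.T+s['eef_pos'])
for uu in (260,280,300,380,420,460): print(uu,[(vv,g[vv,uu].round(3).tolist()) for vv in range(290,335,5)])
# back edges side before/after
for n in ('side1','side3'):
    g=G(unproj('side',np.load(f'pics/{n}.npy'),u,v));
    for vv in (165,170): print(n,vv,[(uu,g[vv,uu].round(3).tolist()) for uu in range(244,316,6)])
im,d=optics.get_image('top');cv2.imwrite('pics/top4.png',cv2.resize(im[110:260,130:320,::-1],None,fx=4,fy=4,interpolation=cv2.INTER_CUBIC))
st()
E
```

```text
origin [ 0.63532922 -0.01497439  0.        ]
8.87 [ 0.48   -0.0835  0.0305] F [-2.89  0.02  9.28] w 0.0753
260 [(290, [-0.118, -0.085, 0.03]), (295, [-0.115, -0.085, 0.03]), (300, [-0.111, -0.084, 0.029]), (305, [-0.131, -0.085, 0.059]), (310, [-0.132, -0.086, 0.063]), (315, [-0.133, -0.086, 0.068]), (320, [-0.133, -0.086, 0.072]), (325, [-0.133, -0.086, 0.075]), (330, [-0.132, -0.086, 0.076])]
280 [(290, [-0.118, -0.072, 0.029]), (295, [-0.113, -0.072, 0.028]), (300, [-0.111, -0.072, 0.03]), (305, [-0.131, -0.075, 0.059]), (310, [-0.132, -0.076, 0.063]), (315, [-0.132, -0.076, 0.067]), (320, [-0.133, -0.077, 0.071]), (325, [-0.133, -0.077, 0.074]), (330, [-0.133, -0.077, 0.077])]
300 [(290, [-0.119, -0.06, 0.031]), (295, [-0.114, -0.06, 0.029]), (300, [-0.111, -0.06, 0.029]), (305, [-0.131, -0.065, 0.059]), (310, [-0.132, -0.066, 0.064]), (315, [-0.133, -0.067, 0.068]), (320, [-0.133, -0.068, 0.071]), (325, [-0.134, -0.068, 0.075]), (330, [-0.134, -0.069, 0.078])]
380 [(290, [-0.119, -0.012, 0.031]), (295, [-0.157, -0.041, 0.085]), (300, [-0.156, -0.041, 0.087]), (305, [-0.157, -0.0
[... 1609 characters left out ...]
3, 0.032, 0.078]), (268, [-0.052, 0.031, 0.079]), (274, [-0.032, 0.03, 0.08]), (280, [-0.013, 0.014, 0.09]), (286, [0.007, 0.015, 0.089]), (292, [0.027, 0.014, 0.09]), (298, [0.045, -0.005, 0.101]), (304, [0.071, 0.041, 0.075]), (310, [0.09, 0.03, 0.081])]
side3 170 [(244, [-0.129, -0.107, 0.141]), (250, [-0.113, 0.016, 0.068]), (256, [-0.093, 0.008, 0.073]), (262, [-0.073, -0.002, 0.079]), (268, [-0.053, -0.004, 0.08]), (274, [-0.033, -0.008, 0.083]), (280, [-0.014, -0.02, 0.09]), (286, [0.006, -0.016, 0.088]), (292, [0.025, -0.021, 0.091]), (298, [0.043, -0.029, 0.096]), (304, [0.068, 0.006, 0.076]), (310, [0.088, 0.005, 0.077])]
8.92 [ 0.4801 -0.0835  0.0305] F [-2.9   0.95  8.51] w 0.075
```

View pics/top4.png

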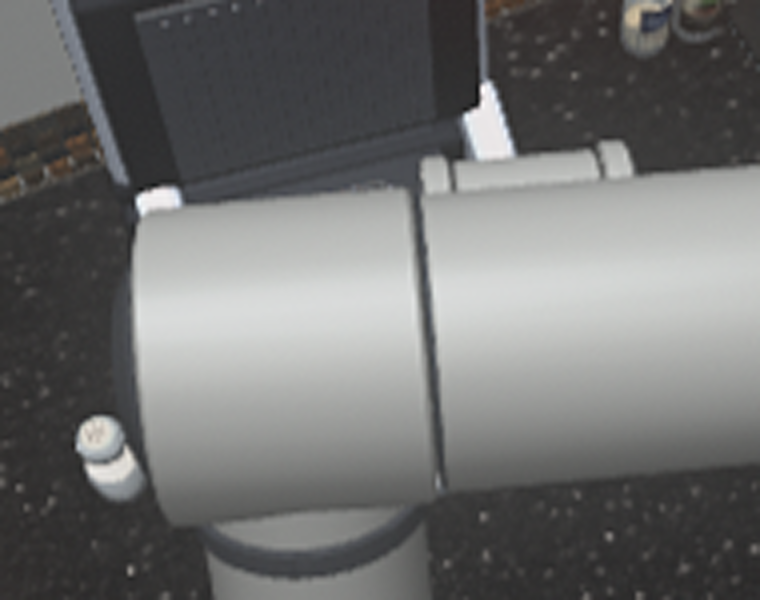

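The plate has popped up (lip from z 59 to 78 mm). Its lip is at grill x ≈ −132 mm (slide ≈ 30 mm), against the left finger's rear face at ≈ −133. The pad is held down with about 8 N, and everything is steady. Handing in.

```bash
python3 - <<'E'
from h import *
st();r.finish_job();st()
E
```

```text
8.92 [ 0.4801 -0.0835  0.0305] F [-2.9   0.95  8.51] w 0.075
the job is handed in; nothing more can be done
the job is handed in; nothing more can be done
```

The plate is free and held for you. The right fingertip is keeping the release pad down with about 8 N, roughly 7 mm of travel. The plate sprang up and slid about 30 mm, and the left finger stopped it 28 mm before the front edge of the grill. I handed the job in at 8.9 s with both fingers still holding.

**Last checks:**
- **Plate:** the wrist camera's depth put the front of the lip at grill x −132 mm, 59 to 78 mm high. That matches the raised height you gave.
- **Hold:** the arm's position did not change over the last 1.7 s. The plate pushed on the tool with about 2 to 3 N, more than the 1.3 N you gave.
- **Things around:** the salt shaker and honey jar stand as before in the last pictures. I did not look at the mug again after the first pictures, but the arm stayed well clear of it.

**What disagreed:**
- **Fingertips:** at the 75 mm opening they were about 12 mm behind the tool point, not the stated 25 mm ahead. Both cameras and the touch on the pad agreed on this, so I used the measured value.
- **Pressing move:** it ended on its 12 N force limit, right at the target height. The tool sat about 2 mm nearer the robot than commanded, with no effect on the hold.

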